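Rinse the tall beaker on the sprung glass rinser

ROBOT

A 6-joint arm with a two-finger parallel gripper is mounted at the origin on a cart in front of the work surface, level with it; the furniture and walls round the work are solid. World frame = base frame: x ahead of the robot, y to its left, z up, the work surface at z = 0. Lengths are in m, angles in rad, forces in N, time in s.
With the tool pointing down it reaches from about 0.3 to 0.825 m from the base axis. Payload 5.4 kg.
Tool frame: the origin (TCP) lies on the centre line of the jaws, within the pads' length; the fingertips stand nose_length ahead of it and the grasp point (between the pads) lies 11 mm behind it (nose_length is the distance from the TCP to the fingertips, in m); z points along the fingers, y is the line along which they close (so a half turn about z gives the same grasp; the last joint's range is limited). The gripper opens to 92 mm and grips with 3 to 60 N. Pads are 20 mm wide; open, the fingers measure 128 mm over their backs; the gripper's body (75 mm by 189 mm) begins 69 mm behind the grasp point.
Start: joints at [-1.449, 0.158, 1.597, -0, 1.386, -0.21], TCP at [0.187, -0.544, 0.223] pointing down, gripper open.
Joint ranges: [-2.91, 2.91], [-0.94, 2.29], [0.18, 2.7], [-1.29, 4.43], [0.17, 2.64], [-3, 3]. Speed limits (rad/s): [2.57, 2.57, 3.14, 3.14, 3.14, 3.14].

INTERFACE

Orientations are given as a unit quaternion [w, x, y, z].
In Python, from cell import sense, get_image, get_calibration, hand_in, nose_length gives the robot as it stands. The module is installed in compiled form; this text tells all that it offers.
- The arm moves only by the tool servo_tool, never from a script. Its argument "increments" is a list that holds one entry, the list of rows, each a list of 7 numbers: the turn, a rotation vector about the tool's x, y, z in rad, then the shift along the tool's x, y, z in m, then the finger opening in m, from 0 to 0.0919. A call has 1 to 5 rows; each row shifts and turns the commanded pose from where the row before left it, along the tool's axes as they then stand; what a row does not reach is not made up. A row lasts 1/8 s, in which the tool goes at most 62.5 mm and 10.7 degrees, less where a joint would pass 70% of its speed; a pose out of reach is approached as far as the arm can. A call is refused whole if a number of a shift passes 0.0625 or a number of a turn 0.188, either way. A call with a gripper value outside its range is refused whole. The fingers move at their own pace and stop on an object; "squeeze" is the grip in N (left out, the last holds). Time passes only in rows, so rows that do not move let the fingers close. It gives the time, the measured TCP pose, the force, the opening and the grip force at its end, in the units of the state.
- sense(): the state, without advancing time (a new reading comes with each control period).
- get_image(name): name is "scene" or "top"; returns (picture, depth): 384x512x3 uint8, red, green, blue; 384x512 float32, m along the optical axis (not along the pixel's ray), 0 where there is no reading.
- get_calibration(name): a dict with "K" (3x3 intrinsics, pixels), "camera_from_world" (4x4, takes a point from world to camera coordinates). Camera axes: x right, y up, looking along -z (the intrinsics and any distortion apply to the point x, -y, -z); pixel columns grow to the right and rows downward; lengths in m; the calibration is good to about 2 mm. A picture is of the moment at which its call begins. get_calibration takes no time and is no camera call.
- hand_in(): hands the job in; it is judged then, once.
The state is a dict: "t": time; "joints": joint angles; "joint_velocities": joint speeds; "tau": joint torques, N m; "position": TCP position; "eef_rot": TCP orientation; "ft_force": force on the tool from outside, world axes, zero at the start; "wrist_torque": the same for the moment, N m; "gripper_width": finger opening in m; "grasp_force": force on a finger pad.
Only numpy, scipy, OpenCV 4.12 (cv2) and the standard library are available. Lean on these libraries where they do the work, as an engineer would, in place of code of your own. Each camera call takes 0.05 s, during which the arm holds its last target. There are 200 camera calls.

TASK

Finish rinsing the steel beakers. Take the beaker that was left on the glass rinser off it and stand it upside down on the drying mat; then lift the tallest beaker off its dowel in the slanted rack, press it, upright and mouth down, centrally onto the rinser's sprung star until the star is fully down, hold it down for about two seconds, and stand it upside down on the mat too. Both beakers must stand wholly on the mat, touching neither each other nor the salt shaker there; leave everything else where it is.

Things in the scene. Friction and masses are not known exactly. Their poses are not given: they have to be found in the camera images.
- tall_beaker: stainless steel beaker, open, upside down (mouth below, closed flat base on top), slightly tapered: outside diameter 66 mm at the mouth, 58 mm at the base, wall 3 mm, 105 mm tall, about 180 g. It starts over a dowel in the slanted rack, so its axis leans 28 degrees from vertical, the base towards the rack's front. Origin: centre of the mouth (the lowest point of the axis when it stands upside down); +z runs along the axis from the mouth to the base
- short_beaker: stainless steel beaker, open, upside down (mouth below, closed flat base on top), slightly tapered: outside diameter 66 mm at the mouth, 58 mm at the base, wall 3 mm, 75 mm tall, about 140 g. It starts standing upside down on the rinser's star. Origin: centre of the mouth (the lowest point of the axis when it stands upside down); +z runs along the axis from the mouth to the base
- rack_beaker_1: stainless steel beaker, open, upside down (mouth below, closed flat base on top), slightly tapered: outside diameter 66 mm at the mouth, 58 mm at the base, wall 3 mm, 75 mm tall, like short_beaker; it stays on its dowel in the rack, leaning like the tall one. Origin: centre of the mouth (the lowest point of the axis when it stands upside down); +z runs along the axis from the mouth to the base
- rack_beaker_2: twin of rack_beaker_1 on another dowel, to be left there. Origin: centre of the mouth (the lowest point of the axis when it stands upside down); +z runs along the axis from the mouth to the base
- rack: fixed bamboo rack, 280 mm wide (its y), 100 mm deep (its x). Its deck slopes 28 degrees, low at the front (-x, towards the robot), with three dowels in a row along y, 90 mm apart, square to the deck; which holds which beaker varies. Beakers' mouths rest on the deck against a 12 mm lip at its lower edge. Origin: under the rack's middle, on the worktop
- rack_mid (a point): point on the rack's deck, 45 mm above the worktop, where the mouth centre of the middle beaker rests; the others rest 90 mm to either side along the rack's y. Dowels are 28 mm thick, 60 mm long along the slanted axis, and stand 10 mm up the slope from the beaker's axis, so a beaker must be drawn at least 62 mm along its own axis to come free
- rinser: fixed round steel glass rinser, 144 mm across and 22 mm high, with a short hose stub on its +x side; in its middle the black star on a spring. Origin: centre of its underside, on the worktop
- star_top (a point): centre of the star's upper face, on which a beaker's mouth rests: black plate: a flat ring (27 to 40 mm from the centre) on six arms reaching 48 mm, with a nozzle 20 mm wide and 10 mm high in the middle that goes into the beaker. 46 mm above the worktop when up; it moves straight down when pressed
- star (a joint): how far the star is pressed down, m: 0 up, 0.012 fully down on its stop. Spring: starts to give at about 3 N, fully down takes about 10.5 N; it returns by itself
- mat: fixed dark rubber drying mat, 180 mm (its x) by 300 mm (its y), 6 mm thick. Origin: centre of its underside. The mat and the rack may stand left and right of the rinser or the other way round
- salt_shaker: salt shaker, 44 mm across, 90 mm tall, standing somewhere on the mat; to be left there. Origin: centre of its underside
- oil_bottle: dark square oil bottle, 61 mm wide, 267 mm tall, standing behind the rinser; bystander. Origin: centre of its underside
- vinegar: white bottle, 52x90 mm, 200 mm tall, behind the rinser; bystander. Origin: centre of its underside
- garlic: garlic bulb, 56 mm, in front at the left of the rinser; bystander. Origin: centre of its underside
- lemon: lemon, 71x53x51 mm, in front at the right of the rinser; bystander. Origin: centre of its underside
Not all that is in view belongs to the job. Leave any green or purple look-alike of the salt_shaker alone.

How it is judged:
On the way, in this order (a step that is already met when the one before it is completed fails the run):
1. the short beaker stands released, upside down on the mat (x of short_beaker in the frame of mat between -0.062 and 0.062 m and y of short_beaker in the frame of mat between -0.122 and 0.122 m and z of short_beaker in the frame of mat between 0.002 and 0.01 m and angle between short_beaker's own z axis and vertical below 0.08 rad and contact force between short_beaker and the fingers below 0.05 N and linear speed of short_beaker below 0.02 m/s), for 0.2 s.
2. the tall beaker, upright and mouth down within 15 mm of the star's centre, presses the star fully down (over 10.5 mm) for one second (value of joint star above 0.0105 m and contact force between tall_beaker and rinser above 4 N and horizontal distance between tall_beaker and star_top below 0.015 m and angle between tall_beaker's own z axis and vertical below 0.14 rad), for 1 s.
At the end, for the whole second after the job is handed in: Tall and short beaker both stand released and at rest upside down (within 4.5 degrees of vertical) on the mat, mouth centre within 62 mm (mat x) and 122 mm (mat y) of the mat's centre, touching neither each other nor the salt shaker; the star is up again (within 2 mm) (all of step 1 and x of tall_beaker in the frame of mat between -0.062 and 0.062 m and y of tall_beaker in the frame of mat between -0.122 and 0.122 m and z of tall_beaker in the frame of mat between 0.002 and 0.01 m and angle between tall_beaker's own z axis and vertical below 0.08 rad and contact force between tall_beaker and the fingers below 0.05 N and linear speed of tall_beaker below 0.02 m/s and contact force between tall_beaker and short_beaker below 0.05 N and contact force between each of tall_beaker, short_beaker and salt_shaker below 0.05 N and value of joint star below 0.002 m).
It fails at once if a beaker that belongs in the rack is moved more than 20 mm (distance of any of rack_beaker_1, rack_beaker_2 from where it was at the start of the episode above 0.02 m).
It fails at once if the salt shaker, a bottle, the garlic or the lemon is moved more than 20 mm (distance of any of salt_shaker, oil_bottle, vinegar, garlic, lemon from where it was at the start of the episode above 0.02 m).
It also fails if it takes over 72 s, if anything falls off the work surface, if the arm or the gripper's body presses on something with over 40 N, if the wrist force passes 120 N, or if a joint passes its speed limit or range.

## Working session

There is one attempt and no reset: what is moved stays moved. The work goes in short steps, Python scripts to look and compute and a tool call to move; the robot and the scene stay as the last step left them, time stands still between calls to the robot, and variables do not carry over. Pictures are saved under pics/ and viewed, at most 10 in all, crops included, and the job is handed in when it is done.

Besides the shell and the picture viewer there is one more tool, called after "Emit:" as name(argument=value, ...) on one line, values as JSON. servo_tool: Moves the arm, as the interface text tells. Its arguments: {"type":"object","properties":{"increments":{"type":"array","items":{"type":"array","items":{"type":"array","items":{"type":"number"}}}},"squeeze":{"type":"number"}},"required":["increments"]}

```bash
mkdir -p pics
python3 - <<'E'
from cell import *
import cv2,numpy as np
print(sense()); print(nose_length() if callable(nose_length) else nose_length)
ims=[]
for n in("scene","top"):
    im,d=get_image(n); np.savez(f"{n}.npz",im=im,d=d); c=get_calibration(n); print(n,c)
    cv2.imwrite(f"pics/{n}.png",im[:,:,::-1])
E
```

```text
{'t': 0.0, 'joints': array([-1.44909613e+00,  1.59045991e-01,  1.59822844e+00, -5.91042623e-06,
        1.38619712e+00, -2.10110004e-01]), 'joint_velocities': array([ 3.82660226e-04, -3.54645577e-04,  1.05085285e-03, -4.79980923e-05,
       -1.00100720e-03,  4.85985446e-04]), 'tau': array([-3.79647418e-04, -3.85568976e+01, -3.22111380e+01,  7.01084733e-02,
        3.79467197e-02, -1.37772568e-04]), 'position': array([ 0.18720588, -0.5430236 ,  0.22162253]), 'eef_rot': array([-9.38661776e-04,  9.86268761e-01,  1.65145536e-01,  3.86131681e-05]), 'ft_force': array([-0.53204085, -0.33540624, -0.64979301]), 'wrist_torque': array([ 0.03428532, -0.02235101,  0.0056136 ]), 'grasp_force': 0.0, 'gripper_width': 0.09159406423384525}
0.008
scene {'K': array([[429.69901429,   0.        , 256.56534291],
       [  0.        , 429.69901429, 195.5611265 ],
       [  0.        ,   0.        ,   1.        ]]), 'camera_from_world': array([[ 0.57568271, -0.81766564,  0.00350867, -0.35237287],
       [ 0.45590226,  0.32453713,  0.82875133, -0.27003308],
       [-0.67878018, -0.47549821,  0.55960604, -1.04113398],
       [ 0.        ,  0.        ,  0.        ,  1.        ]])}
top {'K': array([[474.24448833,   0.        , 258.91624026],
       [  0.        , 474.24448833, 189.25371251],
       [  0.        ,   0.        ,   1.        ]]), 'camera_from_world': array([[ 0.05879586, -0.99817173,  0.01400842, -0.08359505],
       [ 0.78176594,  0.05476623,  0.62116236, -0.4430913 ],
       [-0.6207939 , -0.02557047,  0.78355669, -1.53485266],
       [ 0.        ,  0.        ,  0.        ,  1.        ]])}
```

View pics/scene.png

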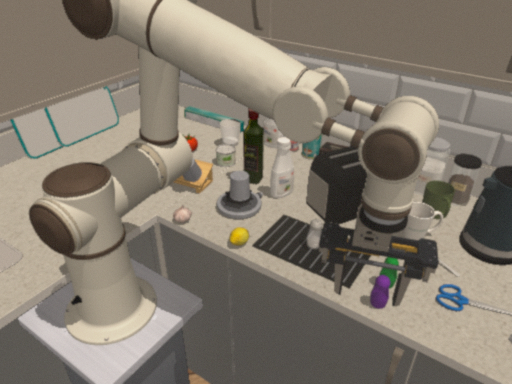

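View pics/top.png

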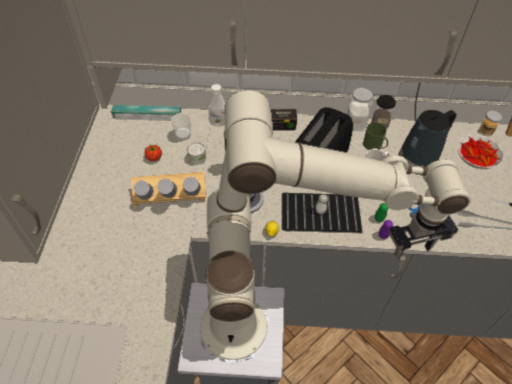

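The scene view shows the short beaker on the rinser at (239,190), the mat at about (315,245), the shaker at (318,233) and the lemon at (239,236). The top view shows the rack at (168,188) with base discs at (143,189), (167,187) and (191,185), and the mat at (321,212) with the shaker at (322,205).

```bash
cat > h.py <<'E'
import numpy as np,cv2
from cell import *
def cloud(n,im=None,d=None):
    if d is None: im,d=get_image(n)
    c=get_calibration(n);K=c["K"];M=np.linalg.inv(c["camera_from_world"])
    v,u=np.mgrid[:384,:512]
    p=np.stack([(u-K[0,2])/K[0,0]*d,-(v-K[1,2])/K[1,1]*d,-d],-1)
    w=p@M[:3,:3].T+M[:3,3]; w[d==0]=np.nan
    return im,w
def proj(n,p):
    c=get_calibration(n);q=c["camera_from_world"]@np.append(p,1);K=c["K"]
    return K[0,0]*q[0]/-q[2]+K[0,2],K[1,1]*-q[1]/-q[2]+K[1,2]
E
python3 - <<'E'
from h import *
o={n:np.load(n+".npz") for n in("scene","top")}
T,W=cloud("top",o["top"]["im"],o["top"]["d"]); S,V=cloud("scene",o["scene"]["im"],o["scene"]["d"])
hs=cv2.cvtColor(T,cv2.COLOR_RGB2HSV)
for u,v in((143,189),(167,187),(191,185)):
    r=W[v-12:v+13,u-10:u+11]; k=hs[v-12:v+13,u-10:u+11,1]<70
    print("disc",u,[np.round(W[v+dv,u],3) for dv in(-6,-3,0,3)], 'sat',k.sum())
m=(hs[...,2]<70)&(W[...,2]<.02)&(W[...,2]>-.01);m[:,:275]=0;m[:185]=0;m[:,368:]=0;m[236:]=0
c=np.argwhere(m);P=W[m];print("mat n",len(P),np.nanmedian(P[:,2]))
mm=cv2.morphologyEx(m.astype(np.uint8),cv2.MORPH_CLOSE,np.ones((7,7)));
P=W[mm>0];P=P[(abs(P[:,2])<.02)];r=cv2.minAreaRect(P[:,:2].astype(np.float32));print("mat",r)
m=(W[...,2]>.02)&(W[...,2]<.15);m[:,:305]=0;m[:,335:]=0;m[:190]=0;m[225:]=0
P=W[m];print("shaker",np.nanmedian(P,0),np.nanmin(P,0),np.nanmax(P,0),len(P))
# orange rack
m=(hs[...,0]>8)&(hs[...,0]<28)&(hs[...,1]>110);m[:,:120]=0;m[:,215:]=0;m[:165]=0;m[210:]=0
P=W[m];print("rack",P.min(0),P.max(0),cv2.minAreaRect(P[:,:2].astype(np.float32)))
# rinser in scene
for n,(a,b,cc,dd) in {"beaker":(225,252,165,200),"rins":(210,270,160,222)}.items():
    R=V[cc:dd,a:b].reshape(-1,3)
    for lo,hi in((.01,.03),(.035,.05),(.06,.11),(.112,.135)):
        q=R[(R[:,2]>lo)&(R[:,2]<hi)];q=q[(abs(q[:,1]-np.median(q[:,1]))<.1)] if len(q) else q
        if len(q):print(n,lo,len(q),np.round(np.median(q,0),3),np.round(q.min(0),3),np.round(q.max(0),3))
for u,v in((239,175),(239,180),(239,190),(239,236),(181,215),(250,208),(240,212)):print((u,v),np.round(V[v,u],3))
big=np.hstack([cv2.resize(T[160:220,120:220],(600,360),interpolation=2)]);
b2=cv2.resize(S[155:225,200:280],(411,360),interpolation=2)
cv2.imwrite("pics/crop.png",cv2.resize(np.hstack([big,b2]),None,fx=.78,fy=.78)[...,::-1])
E
```

```text
disc 143 [array([0.472, 0.372, 0.123]), array([0.464, 0.372, 0.115]), array([0.455, 0.371, 0.11 ]), array([0.443, 0.369, 0.107])] sat 261
disc 167 [array([0.469, 0.28 , 0.146]), array([0.461, 0.279, 0.14 ]), array([0.45 , 0.278, 0.136]), array([0.441, 0.277, 0.13 ])] sat 265
disc 191 [array([0.51 , 0.201, 0.115]), array([0.498, 0.2  , 0.112]), array([0.485, 0.198, 0.111]), array([0.477, 0.198, 0.104])] sat 245
mat n 2141 0.006436791281411169
mat ((0.4722166061401367, -0.2917822003364563), (0.18379224836826324, 0.2953469753265381), 1.8756780624389648)
shaker [ 0.46616994 -0.28739382  0.06392953] [ 0.45324386 -0.30917072  0.02048903] [ 0.49150358 -0.26790673  0.1022266 ] 175
rack [nan nan nan] [nan nan nan] ((0.49920886754989624, 0.2955988347530365), (0.11245182901620865, 0.2760413587093353), 11.29723834991455)
beaker 0.01 23 [0.647 0.052 0.021] [ 0.498 -0.005  0.011] [0.653 0.062 0.028]
beaker 0.035 93 [0.512 0.024 0.045] [ 0.475 -0.044  0.036] [0.651 0.078 0.05 ]
beaker 0.06 306 [ 0.493 -0.018  0.082] [ 0.48  -0.035  0.06 ] [0.654 0.078 0.11 ]
beaker 0.112 189 [ 0.509 -0.006  0.12 ] [ 0.483 -0.033  0.112] [0.543 0.027 0.124]
rins 0.01 764 [ 0.492 -0.021  0.021] [ 0.441 -0.07   0.01 ] [0.701 0.071 0.029]
rins 0.035 205 [0.505 0.013 0.045] [ 0.467 -0.046  0.035] [0.702 0.078 0.05 ]
rins 0.06 445 [ 0.508 -0.003  0.081] [ 0.48  -0.035  0.06 ] [0.699 0.083 0.11 ]
rins 0.112 189 [ 0.509 -0.006  0.12 ] [ 0.483 -0.033  0.112] [0.543 0.027 0.124]
(239, 175) [ 0.512 -0.004  0.122]
(239, 180) [ 0.493 -0.018  0.118]
(239, 190) [ 0.49  -0.02   0.085]
(239, 236) [ 0.357 -0.119  0.039]
(181, 215) [0.34  0.087 0.034]
(250, 208) [ 0.504 -0.051  0.022]
(240, 212) [ 0.47  -0.037  0.021]
```

View pics/crop.png

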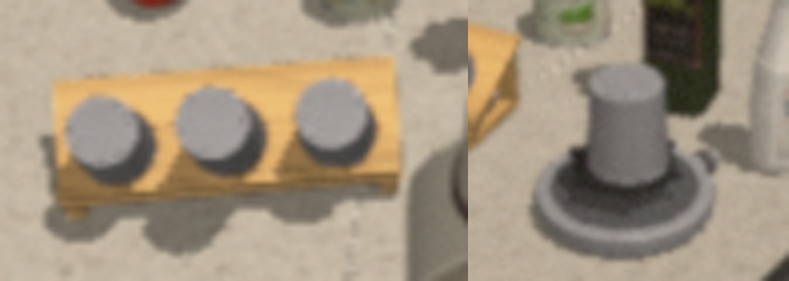

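The crop shows the middle rack beaker is the tall one: its depth of about 0.136 m fits 105 mm. The short beaker sits on the star, and the rinser's rim spans roughly x 535–715 in the crop. Next I'll refine the centres.

```bash
cat > m.py <<'E'
from h import *
from scipy.optimize import least_squares
def circ(P,r=None):
    f=lambda q:np.hypot(P[:,0]-q[0],P[:,1]-q[1])-(r or q[2])
    s=least_squares(f,[*P[:,:2].mean(0),.05],loss="soft_l1",f_scale=.002);return s.x,len(P)
E
python3 - <<'E'
from m import *
o={n:np.load(n+".npz") for n in("scene","top")}
T,W=cloud("top",o["top"]["im"],o["top"]["d"]); S,V=cloud("scene",o["scene"]["im"],o["scene"]["d"])
hs=cv2.cvtColor(T,cv2.COLOR_RGB2HSV)
m=((hs[...,1]<60)&(hs[...,2]>105)&(W[...,2]>.085)).astype(np.uint8);m[:,:125]=0;m[:,205:]=0;m[:170]=0;m[205:]=0
m=cv2.morphologyEx(m,cv2.MORPH_OPEN,np.ones((3,3)))
n,l,st,ce=cv2.connectedComponentsWithStats(m)
for i in range(1,n):
    P=W[l==i];print("disc",st[i],ce[i],np.round(P.mean(0),4),np.round((P.min(0)+P.max(0))/2,4))
R=V.reshape(-1,3);near=(abs(R[:,0]-.51)<.1)&(abs(R[:,1])<.1)
q=R[near&(R[:,2]>.1165)&(R[:,2]<.13)];print("short top",q.mean(0),(q.min(0)+q.max(0))/2,len(q))
q=R[near&(R[:,2]>.065)&(R[:,2]<.11)&(np.hypot(R[:,0]-.512,R[:,1]+.004)<.05)];print("short side",circ(q,.0305))
rim=R[near&(R[:,2]>.018)&(R[:,2]<.026)];d=np.hypot(rim[:,0]-.512,rim[:,1]+.004)
print("rim",circ(rim[d>.064],.068),circ(rim[d>.064]))
q=R[near&(R[:,2]<.016)&(R[:,2]>.005)&(np.hypot(R[:,0]-.512,R[:,1]+.004)<.085)];print("rimside",circ(q,.072))
for nm,(lo,hi,u0,u1,v0,v1) in {"green":(45,85,372,390,200,222),"purple":(125,160,376,396,216,242)}.items():
    k=np.zeros((384,512),bool);k[v0:v1,u0:u1]=1;k&=(hs[...,0]>=lo)&(hs[...,0]<=hi)&(hs[...,1]>90)
    P=W[k];print(nm,P.min(0),P.max(0),len(P))
q=W[185:225,305:340].reshape(-1,3);q=q[(q[:,2]>.03)&(q[:,2]<.1)];print("shaker",circ(q,.02),circ(q))
E
```

```text
disc [184 177  15  15 180] [190.5  184.05] [0.4894 0.2006 0.1108] [0.4878 0.2003 0.1082]
disc [158 179  16  15 193] [164.97927461 186.06217617] [0.4544 0.2859 0.1349] [0.4663 0.2857 0.1285]
disc [134 181  16  15 188] [141.42021277 187.82978723] [0.4593 0.3775 0.1104] [0.4612 0.378  0.1111]
short top [ 0.51223105 -0.00407307  0.12040455] [ 0.51443352 -0.00252189  0.12023008] 157
short side (array([ 0.5151928 , -0.00119776,  0.05      ]), 247)
rim (array([ 0.51307722, -0.00153265,  0.05      ]), 125) (array([ 0.51344965, -0.00137774,  0.06858259]), 125)
rimside (array([0.5159944 , 0.00273825, 0.05      ]), 119)
green [ 0.1089429  -0.52705401  0.00715712] [ 0.46996137 -0.37873283  0.55150679] 158
purple [ 1.78167291e-01 -5.60964909e-01 -4.64885901e-04] [ 0.42929619 -0.44454811  0.34513384] 162
shaker (array([ 0.48183291, -0.28993933,  0.05      ]), 159) (array([ 0.4740147 , -0.28911416,  0.01401596]), 159)
```

Emit:
servo_tool(increments=[[[0, 0, 0.166, 0, 0, 0, 0.0919], [0, 0, 0.166, 0, 0, 0, 0.0919], [0, 0, 0, 0.027, -0.045, 0, 0.0919], [0, 0, 0, 0.027, -0.045, 0, 0.0919], [0, 0, 0, 0.027, -0.045, 0, 0.0919]]], squeeze=30)

```text
t: 0.72
position: [0.2688, -0.407, 0.2221]
eef_rot: [-0.0, 1.0, -0.0, -0.0]
ft_force: [1.0, 0.3, 0.3]
gripper_width: 0.0918
grasp_force: 0.0
```

Emit:
servo_tool(increments=[[[0, 0, 0, 0.027, -0.045, 0, 0.0919], [0, 0, 0, 0.027, -0.045, 0, 0.0919], [0, 0, 0, 0.027, -0.045, 0, 0.0919], [0, 0, 0, 0.027, -0.045, 0, 0.0919], [0, 0, 0, 0.027, -0.045, 0, 0.0919]]])

```text
t: 1.35
position: [0.4038, -0.182, 0.2224]
eef_rot: [-0.0, 1.0, -0.0, -0.0]
ft_force: [-0.6, -1.1, -0.5]
gripper_width: 0.0919
grasp_force: 0.0
```

Emit:
servo_tool(increments=[[[0, 0, 0, 0.027, -0.045, 0, 0.0919], [0, 0, 0, 0.027, -0.045, 0, 0.0919], [0, 0, 0, 0.027, -0.045, 0, 0.0919], [0, 0, 0, 0.027, -0.045, 0, 0.0919], [0, 0, 0, 0, 0, 0, 0.0919]]])

```text
t: 1.98
position: [0.5119, -0.0009, 0.222]
eef_rot: [-0.0, 1.0, 0.002, -0.0]
ft_force: [0.2, -0.4, 0.5]
gripper_width: 0.0918
grasp_force: 0.0
```

Run:
```python
from m import *
for n in("scene","top"):
    im,d=get_image(n);np.savez(n+"2.npz",im=im,d=d)
a=[np.load(n+"2.npz")["im"] for n in("scene","top")]
cv2.imwrite("pics/b.png",cv2.resize(np.hstack(a),(800,300),interpolation=cv2.INTER_AREA)[...,::-1])
```

```text
(no output)
```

View pics/b.png

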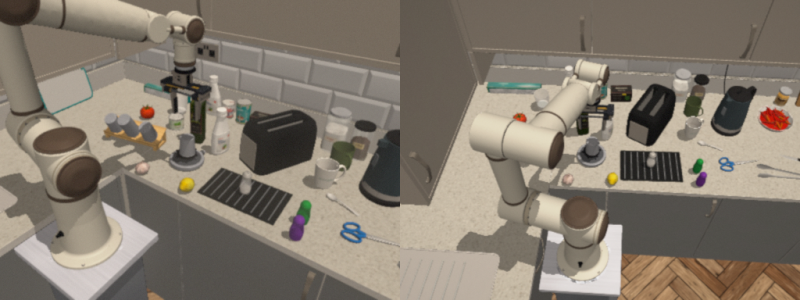

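The gripper is above the rinser. In the scene view the rack beakers are now visible at (115,125), (130,125) and (150,130), and the mat with its shaker at (245,185). The purple and green look-alikes stand clear of the mat on the right. I'll measure again from these views.

Run:
```python
from m import *
o={n:np.load(n+"2.npz") for n in("scene","top")}
T,W=cloud("top",o["top"]["im"],o["top"]["d"]); S,V=cloud("scene",o["scene"]["im"],o["scene"]["d"])
for n,A,I in(("top",W,T),("scene",V,S)):
    h=cv2.cvtColor(I,cv2.COLOR_RGB2HSV).reshape(-1,3);R=A.reshape(-1,3)
    box=lambda x,y,z:(abs(R[:,0]-x[0])<x[1])&(abs(R[:,1]-y[0])<y[1])&(R[:,2]>z[0])&(R[:,2]<z[1])
    q=R[box((.513,.035),(-.002,.035),(.117,.128))];print(n,"short top",len(q),q.mean(0),(q.min(0)+q.max(0))/2)
    q=R[box((.513,.04),(-.002,.04),(.065,.11))];print(" side",circ(q,.0305))
    q=R[box((.513,.08),(-.002,.08),(.018,.026))];q=q[np.hypot(q[:,0]-.513,q[:,1]+.002)>.064];print(" rim",circ(q,.068))
    q=R[box((.475,.04),(-.29,.04),(.03,.085))];print(" shaker",circ(q,.02),circ(q))
    k=box((.47,.13),(-.29,.2),(-.004,.015))&(h[:,2]<75);im=k.reshape(384,512).astype(np.uint8);im=cv2.morphologyEx(im,cv2.MORPH_CLOSE,np.ones((5,5)));im=cv2.morphologyEx(im,cv2.MORPH_OPEN,np.ones((5,5)))
    l=cv2.connectedComponentsWithStats(im);i=1+np.argmax(l[2][1:,4]);P=A[l[1]==i];P=P[abs(P[:,2])<.02];print(" mat",cv2.minAreaRect(P[:,:2].astype(np.float32)))
    for nm,lo,hi in(("green",45,85),("purple",125,160)):
        q=R[box((.4,.15),(-.5,.12),(.01,.12))&(h[:,0]>=lo)&(h[:,0]<=hi)&(h[:,1]>90)];print(" ",nm,np.percentile(q,[3,97],axis=0).round(3) if len(q) else 0)
    # rack beakers: gray points above the deck
    a=np.radians(9.6);ex=np.array([np.cos(a),np.sin(a),0]);ey=np.array([-np.sin(a),np.cos(a),0]);ax=-np.sin(np.radians(28))*ex+np.cos(np.radians(28))*np.array([0,0,1])
    u=ax[2]*ex+np.sin(np.radians(28))*np.array([0,0,1])
    d=R-np.array([.51,.293,.045]);c=np.c_[d@u,d@ey,d@ax]
    for j in(-1,0,1):
        k=(abs(c[:,1]-.09*j)<.037)&(abs(c[:,0])<.045)&(c[:,2]>.02)&(c[:,2]<.13)&(h[:,1]<70)
        q=c[k];
        if len(q)<40:print(j,len(q));continue
        top=np.percentile(q[:,2],95);t=q[q[:,2]>top-.012];s=q[(q[:,2]<top-.012)]
        print(" rack",j,len(q),"top",top.round(4),"topmid",t[:,:2].mean(0).round(4),((t.min(0)+t.max(0))/2)[:2].round(4),"side",circ(s,.0305)[0][:2].round(4),len(s))
```

```text
top short top 139 [ 0.51023174 -0.00073712  0.12212357] [ 0.51058999 -0.00055454  0.12232391]
 side (array([ 0.51444566, -0.0005299 ,  0.05      ]), 134)
 rim (array([0.51259461, 0.00094895, 0.05      ]), 112)
 shaker (array([ 0.47990485, -0.28976404,  0.05      ]), 112) (array([ 0.4771802 , -0.28946489,  0.01776412]), 112)
 mat ((0.47234076261520386, -0.29218220710754395), (0.18294744193553925, 0.2976551353931427), 2.544323444366455)
  green [[ 0.437 -0.526  0.016]
 [ 0.464 -0.494  0.092]]
  purple [[ 0.362 -0.532  0.02 ]
 [ 0.389 -0.503  0.091]]
-1 0
0 0
1 0
scene short top 155 [ 0.51257962 -0.00400232  0.12034944] [ 0.5143434  -0.00276759  0.12082992]
 side (array([ 0.51554329, -0.00126612,  0.05      ]), 248)
 rim (array([ 0.51368927, -0.0005691 ,  0.05      ]), 126)
 shaker (array([ 0.48114196, -0.29010177,  0.05      ]), 237) (array([ 0.47868017, -0.29150566,  0.01765488]), 237)
 mat ((0.4712774157524109, -0.29388418793678284), (0.17691513895988464, 0.2936481237411499), 1.9625093936920166)
  green [[ 0.442 -0.533  0.026]
 [ 0.464 -0.503  0.088]]
  purple [[ 0.364 -0.54   0.015]
 [ 0.388 -0.511  0.088]]
 rack -1 367 top 0.0768 topmid [-0.0017 -0.0903] [-0.0003 -0.0887] side [ 0.0009 -0.0861] 154
 rack 0 484 top 0.1082 topmid [-0.0083  0.0002] [-0.0069  0.0027] side [-0.0031  0.0036] 274
 rack 1 319 top 0.0771 topmid [-0.0026  0.0895] [-0.0018  0.092 ] side [0.0003 0.0942] 127
```

Emit:
servo_tool(increments=[[[0, 0, 0, 0.002, 0, 0.04, 0.0919], [0, 0, 0, 0, 0, 0.05, 0.0919], [0, 0, 0, 0, 0, 0.035, 0.0919], [0, 0, 0, 0, 0, 0.012, 0.0919], [0, 0, 0, 0, 0, 0, 0.055]]], squeeze=30)

```text
t: 2.7
position: [0.5131, -0.0045, 0.0857]
eef_rot: [-0.0, 1.0, -0.001, -0.0]
ft_force: [0.1, -0.4, -0.4]
gripper_width: 0.0835
grasp_force: 0.0
```

Emit:
servo_tool(increments=[[[0, 0, 0, 0, 0, 0, 0.05], [0, 0, 0, 0, 0, 0, 0.05], [0, 0, 0, 0, 0, 0, 0.05], [0, 0, 0, 0, 0, 0, 0.05], [0, 0, 0, 0, 0, 0, 0.05]]])

```text
t: 3.32
position: [0.5142, -0.0038, 0.0862]
eef_rot: [0.0, 1.0, -0.0, 0.001]
ft_force: [1.8, 1.7, 1.8]
gripper_width: 0.0608
grasp_force: 30.0
```

Emit:
servo_tool(increments=[[[0, 0, 0, 0, 0, -0.03, 0.05], [0, 0, 0, 0, 0, -0.04, 0.05], [0, 0, 0, -0.009, 0.036, 0, 0.05], [0, 0, 0, -0.0115, 0.046, 0, 0.05], [0, 0, 0, -0.0115, 0.046, 0, 0.05]]])

```text
t: 3.95
position: [0.4801, -0.1326, 0.1548]
eef_rot: [-0.0, 1.0, 0.0, -0.001]
ft_force: [0.2, 0.7, -1.5]
gripper_width: 0.0607
grasp_force: 29.9
```

Emit:
servo_tool(increments=[[[0, 0, 0, -0.009, 0.036, 0, 0.05], [0, 0, 0, -0.005, 0.02, 0.02, 0.05], [0, 0, 0, 0, 0, 0.04, 0.05], [0, 0, 0, 0, 0, 0.03, 0.05], [0, 0, 0, 0, 0, 0.012, 0.05]]])

```text
t: 4.58
position: [0.4653, -0.1865, 0.051]
eef_rot: [-0.001, 1.0, -0.0, -0.002]
ft_force: [0.5, -0.1, -0.8]
gripper_width: 0.0606
grasp_force: 29.9
```

Emit:
servo_tool(increments=[[[0, 0, 0, 0.002, 0, 0.003, 0.05], [0, 0, 0, 0, 0, 0.002, 0.05], [0, 0, 0, 0, 0, 0, 0.05]]])

```text
t: 4.95
position: [0.47, -0.1881, 0.0495]
eef_rot: [0.001, 1.0, 0.0, 0.001]
ft_force: [0.2, -0.1, -1.0]
gripper_width: 0.061
grasp_force: 29.9
```

Emit:
servo_tool(increments=[[[0, 0, 0, 0, 0, 0.001, 0.05], [0, 0, 0, 0, 0, 0.001, 0.05], [0, 0, 0, 0, 0, 0, 0.05]]])

```text
t: 5.32
position: [0.4697, -0.1879, 0.0472]
eef_rot: [0.0, 1.0, -0.0, 0.0]
ft_force: [-0.8, 0.8, 4.4]
gripper_width: 0.0604
grasp_force: 30.0
```

Emit:
servo_tool(increments=[[[0, 0, 0, 0, 0, 0, 0.08], [0, 0, 0, 0, 0, 0, 0.08], [0, 0, 0, 0, 0, 0, 0.08], [0, 0, 0, 0, 0, -0.02, 0.08], [0, 0, 0, 0, 0, -0.05, 0.08]]])

```text
t: 5.95
position: [0.4673, -0.1863, 0.1148]
eef_rot: [-0.002, 1.0, -0.0, -0.003]
ft_force: [0.0, 0.4, -0.2]
gripper_width: 0.0802
grasp_force: 0.0
```

Emit:
servo_tool(increments=[[[0, 0, 0, 0, 0, -0.06, 0.08], [0, 0, 0, 0, 0, -0.06, 0.08], [0, 0, 0, -0.03, -0.05, 0, 0.075], [0, 0, 0, -0.03, -0.05, 0, 0.075], [0, 0, 0, -0.03, -0.05, 0, 0.075]]])

```text
t: 6.58
position: [0.3783, -0.0364, 0.2365]
eef_rot: [-0.0, 1.0, -0.001, 0.0]
ft_force: [-0.4, 1.4, 0.2]
gripper_width: 0.0747
grasp_force: 0.0
```

Run:
```python
from m import *
print(sense()["joints"].round(3))
S,V=cloud("scene");R=V.reshape(-1,3)
q=R[(np.hypot(R[:,0]-.47,R[:,1]+.188)<.045)&(R[:,2]>.02)&(R[:,2]<.1)]
t=q[q[:,2]>.077];s=q[(q[:,2]<.07)];print(t.mean(0),(t.min(0)+t.max(0))/2,circ(s,.031))
a=np.radians(9.6);t=np.radians(28);ex=np.array([np.cos(a),np.sin(a),0]);ey=np.array([-np.sin(a),np.cos(a),0]);Z=np.array([0,0,1.])
ax=-np.sin(t)*ex+np.cos(t)*Z;u=np.cos(t)*ex+np.sin(t)*Z
m=np.array([.51,.293,.045])-.003*u+.003*ey
for h in(.077,.14,.19):print("tcp at",h,(m+ax*h).round(4))
print("tool x",u,"y",-ey,"z",-ax)
```

```text
[-0.417 -0.401  2.078  0.     1.464  1.155]
[ 0.46772027 -0.19113177  0.08055489] [ 0.46906125 -0.18859755  0.08115981] (array([ 0.47112693, -0.18840267,  0.05      ]), 311)
tcp at 0.077 [0.4712 0.2895 0.1116]
tcp at 0.14 [0.4421 0.2846 0.1672]
tcp at 0.19 [0.4189 0.2806 0.2114]
tool x [0.87058283 0.14724806 0.46947156] y [ 0.16676875 -0.98599604 -0.        ] z [ 0.4628971   0.07829318 -0.88294759]
```

Emit:
servo_tool(increments=[[[0, 0, 0, 0.006, -0.0525, -0.01, 0.075], [0, 0, 0, 0.006, -0.0525, 0, 0.075], [0, 0, 0, 0.006, -0.0525, 0, 0.075], [0, 0, 0, 0.006, -0.0525, 0, 0.075], [0, 0, 0, 0.006, -0.0525, 0, 0.075]]])

```text
t: 7.25
position: [0.4094, 0.2267, 0.2466]
eef_rot: [0.0, 1.0, 0.0, 0.0]
ft_force: [-0.4, -0.1, 0.1]
gripper_width: 0.0752
grasp_force: 0.0
```

Emit:
servo_tool(increments=[[[0, 0, 0, 0.006, -0.0525, 0, 0.075], [0, 0, -0.1676, 0, 0, 0, 0.075], [0, 0.163, 0, 0, 0, 0, 0.075], [0, 0.163, 0, 0, 0, 0, 0.075], [0, 0.163, 0, 0, 0, 0, 0.075]]])

```text
t: 7.88
position: [0.4157, 0.2775, 0.2471]
eef_rot: [-0.021, 0.966, 0.081, 0.244]
ft_force: [-0.4, -0.7, -0.5]
gripper_width: 0.0751
grasp_force: 0.0
```

```bash
cat > go.py <<'E'
import sys
from m import *
from scipy.spatial.transform import Rotation as Ro
a=np.radians(9.6);t=np.radians(28);ex=np.array([np.cos(a),np.sin(a),0]);ey=np.array([-np.sin(a),np.cos(a),0]);Z=np.array([0,0,1.])
ax=-np.sin(t)*ex+np.cos(t)*Z;u=np.cos(t)*ex+np.sin(t)*Z
def err(target,tz,ty):
    s=[sense() for _ in range(1)][0];q=s["eef_rot"];R=Ro.from_quat([*q[1:],q[0]]).as_matrix()
    D=np.c_[np.cross(ty,tz),ty,tz]
    print("pos",s["position"].round(4),"shift tool",(R.T@(target-s["position"])).round(4),"turn",Ro.from_matrix(R.T@D).as_rotvec().round(3),"f",s["ft_force"].round(1))
E
python3 - <<'E'
from go import *
m=np.array([.51,.293,.045])-.003*u+.003*ey
err(m+ax*.16,-ax,-ey)
S,V=cloud("scene");R=V.reshape(-1,3);h=cv2.cvtColor(S,cv2.COLOR_RGB2HSV).reshape(-1,3)
d=R-np.array([.51,.293,.045]);c=np.c_[d@u,d@ey,d@ax]
for j in(-1,0,1):
    q=c[(abs(c[:,1]-.09*j)<.037)&(abs(c[:,0])<.045)&(c[:,2]>.02)&(c[:,2]<.115)&(h[:,1]<70)]
    if len(q)>40:
        top=np.percentile(q[:,2],95);T=q[q[:,2]>top-.01];print(j,len(q),top.round(4),((T.min(0)+T.max(0))/2).round(4),circ(q[q[:,2]<top-.012],.0305)[0][:2].round(4))
cv2.imwrite("pics/c.png",np.hstack([S[60:300,60:360]])[...,::-1])
E
```

```text
pos [0.4157 0.2775 0.2471] shift tool [-0.0139 -0.0025  0.0633] turn [-0.001 -0.006 -0.   ] f [-0.4 -0.7 -0.5]
-1 371 0.0767 [-0.0006 -0.0885  0.0741] [ 0.001  -0.0863]
0 481 0.1082 [-0.0073  0.0038  0.1049] [-0.0029  0.0037]
1 315 0.0763 [-0.0014  0.0915  0.073 ] [0.0006 0.0939]
```

View pics/c.png

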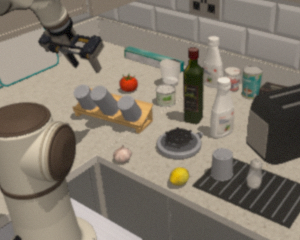

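The close-up shows the short beaker standing on the mat at (222,163) and the gripper tilted above the middle (tall) beaker at (103,98). I'll approach along the leaning axis.

Emit:
servo_tool(increments=[[[0, -0.006, 0, -0.015, -0.0025, 0.033, 0.075], [0, 0, 0, 0, 0, 0.03, 0.075], [0, 0, 0, 0, 0, 0.03, 0.075], [0, 0, 0, 0, 0, 0.02, 0.075], [0, 0, 0, 0, 0, 0.02, 0.075]]])

```text
t: 8.55
position: [0.4637, 0.2878, 0.121]
eef_rot: [-0.02, 0.968, 0.081, 0.237]
ft_force: [0.3, -0.4, -0.1]
gripper_width: 0.0752
grasp_force: 0.0
```

Emit:
servo_tool(increments=[[[0, 0, 0, 0, 0, 0.014, 0.075], [0, 0, 0, 0, 0, 0, 0.075]]])

```text
t: 8.8
position: [0.4693, 0.2885, 0.1082]
eef_rot: [-0.019, 0.968, 0.081, 0.236]
ft_force: [0.1, 0.3, 1.1]
gripper_width: 0.0749
grasp_force: 0.0
```

Run:
```python
from go import *
m=np.array([.51,.293,.045])-.004*u+.003*ey
err(m+ax*.076,-ax,-ey)
S,V=cloud("scene");cv2.imwrite("pics/d.png",cv2.resize(S[110:210,110:230],(600,500),interpolation=2)[...,::-1])
```

```text
pos [0.4693 0.2885 0.1082] shift tool [ 0.0024 -0.0007 -0.0011] turn [ 0.001  0.01  -0.001] f [0.1 0.3 1.1]
```

View pics/d.png

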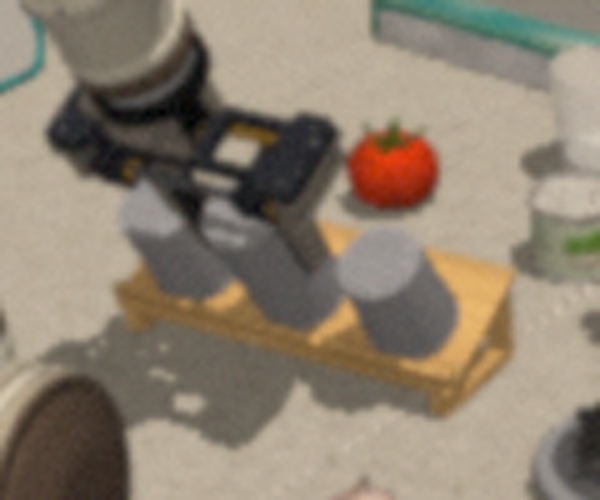

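The fingers straddle the tall beaker's top at about (235,230) and are clear of both neighbours. Closing now.

Emit:
servo_tool(increments=[[[0, 0.01, 0, 0.002, 0, 0, 0.06], [0, 0, 0, 0, 0, 0, 0.05], [0, 0, 0, 0, 0, 0, 0.05], [0, 0, 0, 0, 0, 0, 0.05], [0, 0, 0, 0, 0, 0, 0.05]]], squeeze=45)

```text
t: 9.48
position: [0.4717, 0.2895, 0.1111]
eef_rot: [-0.021, 0.966, 0.081, 0.244]
ft_force: [-0.4, -0.6, 3.1]
gripper_width: 0.0601
grasp_force: 44.9
```

Emit:
servo_tool(increments=[[[0, 0, 0, 0, 0, -0.008, 0.05], [0, 0, 0, 0, 0, -0.02, 0.05], [0, 0, 0, 0, 0, -0.03, 0.05], [0, 0, 0, 0, 0, -0.03, 0.05], [0, 0, 0, 0, 0, -0.03, 0.05]]])

```text
t: 10.1
position: [0.4144, 0.2796, 0.2141]
eef_rot: [-0.02, 0.967, 0.081, 0.242]
ft_force: [-0.0, 0.3, -1.4]
gripper_width: 0.0602
grasp_force: 44.8
```

Run:
```python
from go import *
s=sense();print(s["gripper_width"],s["grasp_force"],s["joints"].round(2))
err(np.array([.4,.25,.25]),-ax,-ey)
S,V=cloud("scene");cv2.imwrite("pics/e.png",cv2.resize(S[80:210,90:250],(640,520),interpolation=2)[...,::-1])
```

```text
0.06017054272463533 44.84177475096658 [ 0.43 -0.38  2.18 -0.16  0.87  1.91]
pos [0.4144 0.2796 0.2141] shift tool [ 0.0001  0.0268 -0.0407] turn [ 0.    -0.001 -0.   ] f [-0.   0.3 -1.4]
```

View pics/e.png

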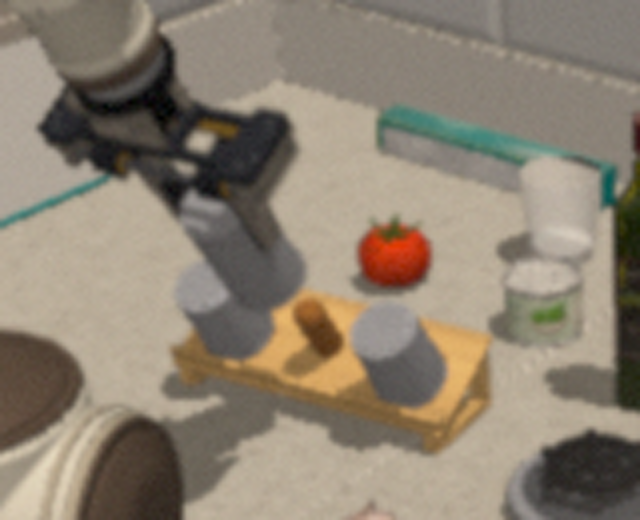

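The beaker is clear of its dowel, which is visible at (320,325), and its neighbours haven't moved.

Emit:
servo_tool(increments=[[[0, 0, 0, 0, 0, -0.04, 0.05], [0, 0, 0, 0, 0, -0.02, 0.05], [0, -0.163, 0, 0, 0, 0, 0.05], [0, -0.163, 0, 0, 0, 0, 0.05], [0, -0.163, 0, 0, 0, 0, 0.05]]])

```text
t: 10.78
position: [0.3877, 0.2753, 0.2671]
eef_rot: [-0.0, 0.996, 0.084, -0.001]
ft_force: [-0.4, -0.1, -0.8]
gripper_width: 0.0603
grasp_force: 44.8
```

Run:
```python
from go import *
err(np.array([.5135,-.0005,.21]),-Z,-ey)
```

```text
pos [0.3877 0.2753 0.2671] shift tool [0.0781 0.293  0.0568] turn [-0.001  0.002  0.   ] f [-0.4 -0.1 -0.8]
```

Emit:
servo_tool(increments=[[[0, 0, 0, 0.011, 0.041, 0, 0.05], [0, 0, 0, 0.0135, 0.05, 0, 0.05], [0, 0, 0, 0.0135, 0.05, 0, 0.05], [0, 0, 0, 0.0135, 0.05, 0, 0.05], [0, 0, 0, 0.0135, 0.05, 0, 0.05]]])

```text
t: 11.4
position: [0.4923, 0.047, 0.2664]
eef_rot: [-0.001, 0.997, 0.084, 0.001]
ft_force: [0.9, 0.2, -0.3]
gripper_width: 0.0606
grasp_force: 44.8
```

Emit:
servo_tool(increments=[[[0, 0, 0, 0.008, 0.032, 0.02, 0.05], [0, 0, 0, 0.005, 0.02, 0.037, 0.05], [0, 0, 0, 0, 0, 0.03, 0.05], [0, 0, 0, 0, 0, 0, 0.05], [0, 0, 0, 0, 0, 0, 0.05]]])

```text
t: 12.02
position: [0.5146, -0.0004, 0.1814]
eef_rot: [-0.0, 0.996, 0.084, 0.003]
ft_force: [0.6, -0.7, -0.7]
gripper_width: 0.0606
grasp_force: 44.8
```

Run:
```python
from go import *
err(np.array([.5135,-.0005,.122]),-Z,-ey)
S,V=cloud("scene");R=V.reshape(-1,3);T,W=cloud("top");Q=W.reshape(-1,3)
h=cv2.cvtColor(S,cv2.COLOR_RGB2HSV).reshape(-1,3)
p=sense()["position"]
for n,A in(("scene",R),("top",Q)):
    for z0 in(.08,.11,.13,.15):
        q=A[(np.hypot(A[:,0]-p[0],A[:,1]-p[1])<.05)&(A[:,2]>z0)&(A[:,2]<z0+.02)]
        r=.033-(q[:,2]-(p[2]-.076)).mean()*.004/.105 if len(q) else 0
        if len(q)>15: print(n,z0,circ(q,r)[0][:2].round(4),len(q))
    q=A[(np.hypot(A[:,0]-p[0],A[:,1]-p[1])<.045)&(A[:,2]>.055)];
    if len(q): print("lowest",np.percentile(q[:,2],[1,3,6]))
    q=A[(abs(A[:,2]-.022)<.004)];d=np.hypot(q[:,0]-.5135,q[:,1]);q=q[(d>.064)&(d<.075)];print("rim",circ(q,.068))
    q=A[(abs(A[:,2]-.046)<.004)];d=np.hypot(q[:,0]-.5135,q[:,1]);q=q[(d<.05)];print("star",len(q),q.mean(0),(q.min(0)+q.max(0))/2)
cv2.imwrite("pics/f.png",cv2.resize(S[110:240,180:330],(600,520),interpolation=2)[...,::-1])
```

```text
pos [ 5.146e-01 -4.000e-04  1.814e-01] shift tool [-0.0014 -0.0001  0.0594] turn [ 0.    -0.005  0.   ] f [ 0.6 -0.7 -0.7]
scene 0.11 [0.5176 0.0011] 117
scene 0.13 [5.167e-01 4.000e-04] 113
scene 0.15 [ 0.5156 -0.0006] 111
lowest [0.10969364 0.11921145 0.13444293]
rim (array([0.51334278, 0.0007519 , 0.05      ]), 136)
star 272 [5.11597395e-01 3.90614772e-04 4.52681395e-02] [0.51263824 0.00080699 0.04602156]
top 0.11 [0.5175 0.0016] 54
top 0.13 [0.5156 0.0009] 62
top 0.15 [0.5152 0.0007] 57
lowest [0.10815148 0.11772394 0.13327903]
rim (array([0.51211572, 0.00185344, 0.05      ]), 109)
star 148 [0.50496501 0.00250837 0.04586798] [0.50769144 0.00109086 0.04597961]
```

View pics/f.png

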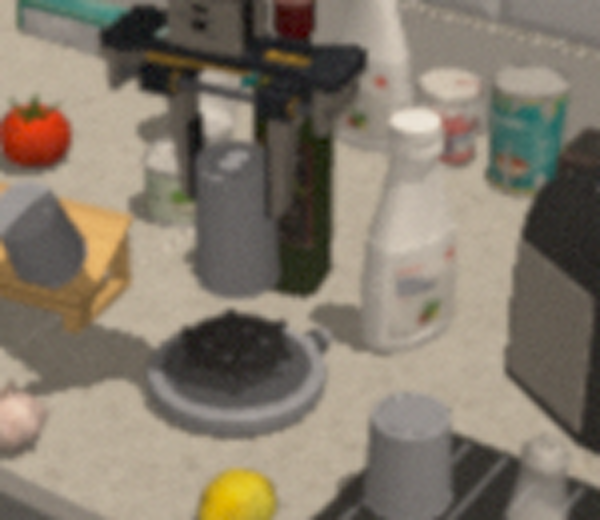

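The tall beaker hangs nearly upright above the star at (235,340). Its mouth sits about 4 mm too far in +x with a slight lean, so I'll correct both and descend.

Emit:
servo_tool(increments=[[[0, -0.03, 0, -0.002, 0, 0, 0.05], [0, 0, 0, 0, 0, 0.03, 0.05], [0, 0, 0, 0, 0, 0.02, 0.05], [0, 0, 0, 0, 0, 0.006, 0.05], [0, 0, 0, 0, 0, 0.003, 0.05]]], squeeze=58)

```text
t: 12.75
position: [0.5113, -0.0011, 0.1223]
eef_rot: [0.001, 0.996, 0.084, -0.013]
ft_force: [-0.6, 1.2, 1.7]
gripper_width: 0.0605
grasp_force: 57.9
```

Emit:
servo_tool(increments=[[[0, 0, 0, 0, 0, 0.002, 0.05], [0, 0, 0, 0, 0, 0.003, 0.05], [0, 0, 0, 0, 0, 0.003, 0.05]]])

```text
t: 13.12
position: [0.5115, -0.0012, 0.1145]
eef_rot: [0.001, 0.996, 0.084, -0.012]
ft_force: [0.1, 1.6, 6.6]
gripper_width: 0.0599
grasp_force: 58.0
```

Emit:
servo_tool(increments=[[[0, 0, 0, 0, 0, 0.003, 0.05], [0, 0, 0, 0, 0, 0.002, 0.05], [0, 0, 0, 0, 0, 0, 0.05]]])

```text
t: 13.5
position: [0.5117, -0.0011, 0.1101]
eef_rot: [0.001, 0.996, 0.084, -0.011]
ft_force: [-0.6, 2.9, 9.6]
gripper_width: 0.0601
grasp_force: 58.0
```

Emit:
servo_tool(increments=[[[0, 0, 0, 0, 0, 0.001, 0.05], [0, 0, 0, 0, 0, 0.001, 0.05], [0, 0, 0, 0, 0, 0, 0.05]]])

```text
t: 13.88
position: [0.5124, -0.0011, 0.1095]
eef_rot: [0.001, 0.996, 0.084, -0.011]
ft_force: [-2.7, 4.6, 14.8]
gripper_width: 0.0601
grasp_force: 58.1
```

The force has jumped to about 15 N, so the star is on its stop. I'll hold for two seconds.

Emit:
servo_tool(increments=[[[0, 0, 0, 0, 0, 0.001, 0.05], [0, 0, 0, 0, 0, 0, 0.05], [0, 0, 0, 0, 0, 0, 0.05], [0, 0, 0, 0, 0, 0, 0.05], [0, 0, 0, 0, 0, 0, 0.05]]])

```text
t: 14.5
position: [0.5128, -0.001, 0.1093]
eef_rot: [0.001, 0.996, 0.084, -0.01]
ft_force: [-3.9, 4.1, 20.1]
gripper_width: 0.0598
grasp_force: 58.2
```

Emit:
servo_tool(increments=[[[0, 0, 0, 0, 0, 0, 0.05], [0, 0, 0, 0, 0, 0, 0.05], [0, 0, 0, 0, 0, 0, 0.05], [0, 0, 0, 0, 0, 0, 0.05], [0, 0, 0, 0, 0, 0, 0.05]]])

```text
t: 15.12
position: [0.5127, -0.001, 0.1093]
eef_rot: [0.001, 0.996, 0.084, -0.01]
ft_force: [-3.7, 4.1, 20.3]
gripper_width: 0.0599
grasp_force: 58.2
```

Emit:
servo_tool(increments=[[[0, 0, 0, 0, 0, 0, 0.05], [0, 0, 0, 0, 0, 0, 0.05], [0, 0, 0, 0, 0, 0, 0.05], [0, 0, 0, 0, 0, 0, 0.05], [0, 0, 0, 0, 0, 0, 0.05]]])

```text
t: 15.75
position: [0.5128, -0.001, 0.1094]
eef_rot: [0.001, 0.996, 0.084, -0.01]
ft_force: [-2.8, 4.8, 19.3]
gripper_width: 0.0599
grasp_force: 58.2
```

```bash
cat > ax.py <<'E'
from go import *
p=sense()["position"]
S,V=cloud("scene");T,W=cloud("top")
for n,A in(("scene",V.reshape(-1,3)),("top",W.reshape(-1,3))):
    for k in(-.07,-.05,-.03,-.01):
        z0=p[2]+k;q=A[(np.hypot(A[:,0]-p[0],A[:,1]-p[1])<.042)&(A[:,2]>z0)&(A[:,2]<z0+.02)]
        if len(q)>15: print(n,round(z0+.01,3),circ(q,.033-(k+.086)*.038)[0][:2].round(4),len(q))
E
python3 - <<'E'
import ax
from go import *
err(np.array([.5135,-.0005,.11]),-Z,-ey)
A=ax.V.reshape(-1,3);q=A[(A[:,2]<.06)&(A[:,2]>.026)];d=np.hypot(q[:,0]-.5135,q[:,1]);q=q[(d>.036)&(d<.047)];print("star z",np.median(q[:,2]),len(q))
E
```

```text
scene 0.049 [ 5.127e-01 -2.000e-04] 106
scene 0.069 [ 0.5123 -0.0006] 115
scene 0.089 [ 0.5124 -0.0009] 103
scene 0.109 [ 0.5115 -0.0017] 126
top 0.049 [0.5118 0.0006] 55
top 0.069 [ 5.116e-01 -1.000e-04] 57
top 0.089 [ 5.111e-01 -1.000e-04] 59
top 0.109 [ 0.51   -0.0008] 69
pos [ 0.5128 -0.001   0.1093] shift tool [ 0.0008 -0.0004 -0.0007] turn [ 0.001  0.021 -0.   ] f [-3.3  5.7 19.7]Traceback (most recent call last):
  File "<stdin>", line 4, in <module>
AttributeError: 'numpy.ndarray' object has no attribute 'V'
```

Emit:
servo_tool(increments=[[[0, 0, 0, 0, 0, -0.02, 0.05], [0, 0, 0, 0, 0, -0.05, 0.05], [0, 0, 0, 0, 0, -0.05, 0.05], [0, 0, 0, -0.009, 0.033, -0.01, 0.05], [0, 0, 0, -0.0126, 0.047, 0, 0.05]]])

```text
t: 16.48
position: [0.5065, -0.084, 0.2374]
eef_rot: [0.002, 0.996, 0.085, -0.011]
ft_force: [0.2, -0.1, -2.9]
gripper_width: 0.0597
grasp_force: 57.8
```

Emit:
servo_tool(increments=[[[0, 0, 0, -0.0126, 0.047, 0, 0.05], [0, 0, 0, -0.0126, 0.047, 0, 0.05], [0, 0, 0, -0.0126, 0.047, 0, 0.05], [0, 0, 0, -0.0126, 0.047, 0, 0.05], [0, 0, 0, -0.0126, 0.047, 0, 0.05]]])

```text
t: 17.1
position: [0.4822, -0.3272, 0.2371]
eef_rot: [0.001, 0.996, 0.084, -0.013]
ft_force: [1.1, 0.0, -1.9]
gripper_width: 0.0598
grasp_force: 57.8
```

Emit:
servo_tool(increments=[[[0, 0, 0, -0.01, 0.037, 0, 0.05], [0, 0, 0, -0.006, 0.023, 0, 0.05], [0, 0, 0, 0, 0, 0.04, 0.05], [0, 0, 0, 0, 0, 0, 0.05]]])

```text
t: 17.6
position: [0.4739, -0.3858, 0.1938]
eef_rot: [-0.002, 0.996, 0.083, -0.016]
ft_force: [0.5, -0.2, -1.5]
gripper_width: 0.0601
grasp_force: 57.8
```

Run:
```python
import runpy
g=runpy.run_path("ax.py")
g["err"](g["np"].array([.476,-.388,.083]),-g["Z"],-g["ey"])
```

```text
scene 0.134 [ 0.4751 -0.3847] 159
scene 0.154 [ 0.4746 -0.3853] 167
scene 0.174 [ 0.4742 -0.3858] 162
scene 0.194 [ 0.4733 -0.3863] 218
top 0.134 [ 0.4755 -0.3851] 62
top 0.154 [ 0.4747 -0.3854] 65
top 0.174 [ 0.4742 -0.386 ] 62
top 0.194 [ 0.4731 -0.3857] 74
pos [ 0.4759 -0.3872  0.1982] shift tool [0.0031 0.0008 0.1151] turn [-0.     0.027  0.   ] f [ 0.  -0.5 -1.2]
```

Emit:
servo_tool(increments=[[[0, -0.01, 0, 0, 0, 0.04, 0.05], [0, 0, 0, 0, 0, 0.05, 0.05], [0, 0, 0, 0, 0, 0.018, 0.05], [0, 0, 0, 0, 0, 0.004, 0.05], [0, 0, 0, 0, 0, 0, 0.05]]])

```text
t: 18.32
position: [0.4735, -0.3892, 0.0885]
eef_rot: [0.003, 0.996, 0.084, -0.017]
ft_force: [0.2, -0.6, -0.9]
gripper_width: 0.0596
grasp_force: 57.8
```

Emit:
servo_tool(increments=[[[0, 0, 0, 0, 0, 0.002, 0.05], [0, 0, 0, 0, 0, 0, 0.05]]])

```text
t: 18.58
position: [0.4727, -0.3885, 0.0852]
eef_rot: [0.002, 0.996, 0.084, -0.017]
ft_force: [-0.4, -0.1, -0.9]
gripper_width: 0.0602
grasp_force: 57.8
```

Emit:
servo_tool(increments=[[[0, 0, 0, 0, 0, 0.0015, 0.05], [0, 0, 0, 0, 0, 0.0015, 0.05], [0, 0, 0, 0, 0, 0, 0.05]]])

```text
t: 18.95
position: [0.4728, -0.3883, 0.0822]
eef_rot: [0.002, 0.996, 0.084, -0.017]
ft_force: [0.4, 1.8, 4.4]
gripper_width: 0.0599
grasp_force: 57.9
```

Emit:
servo_tool(increments=[[[0, 0, 0, 0, 0, 0.0005, 0.05], [0, 0, 0, 0, 0, 0, 0.063], [0, 0, 0, 0, 0, 0, 0.08], [0, 0, 0, 0, 0, 0, 0.08], [0, 0, 0, 0, 0, 0, 0.08]]], squeeze=10)

```text
t: 19.58
position: [0.472, -0.388, 0.0804]
eef_rot: [0.001, 0.996, 0.084, -0.018]
ft_force: [0.6, -0.9, -0.2]
gripper_width: 0.0801
grasp_force: 0.0
```

Emit:
servo_tool(increments=[[[0, 0, 0, 0, 0, -0.02, 0.08], [0, 0, 0, 0, 0, -0.05, 0.08], [0, 0, 0, 0, 0, -0.06, 0.08], [0, 0, 0, 0, 0, -0.03, 0.08], [0, 0, 0, 0, 0, 0, 0.08]]])

```text
t: 20.2
position: [0.4793, -0.3886, 0.2456]
eef_rot: [0.005, 0.996, 0.084, -0.015]
ft_force: [0.0, 0.8, -0.8]
gripper_width: 0.0799
grasp_force: 0.0
```

Run:
```python
from go import *
S,V=cloud("scene");R=V.reshape(-1,3)
for c,H in(((.474,-.388),.111),((.47,-.188),.081)):
    q=R[(np.hypot(R[:,0]-c[0],R[:,1]-c[1])<.042)&(R[:,2]>.02)&(R[:,2]<.13)]
    print("top",np.percentile(q[:,2],97));
    for lo in(.02,.05,.07):
        s=q[(q[:,2]>lo)&(q[:,2]<lo+.02)];print(lo,circ(s,.033-(lo+.004)*.004/(H-.006))[0][:2].round(4),len(s))
q=R[(abs(R[:,2]-.046)<.015)&(np.hypot(R[:,0]-.5135,R[:,1])<.045)&(np.hypot(R[:,0]-.5135,R[:,1])>.028)];print("star z",np.percentile(q[:,2],[20,50,80]))
cv2.imwrite("pics/g.png",S[...,::-1])
```

```text
top 0.11249386441177844
0.02 [ 0.419  -0.4069] 142
0.05 [ 0.4731 -0.3879] 146
0.07 [ 0.473  -0.3876] 142
top 0.08257574703733375
0.02 [ 0.4714 -0.1882] 128
0.05 [ 0.471  -0.1885] 124
0.07 [ 0.4716 -0.1884] 249
star z [0.04288834 0.04510066 0.04634152]
```

View pics/g.png

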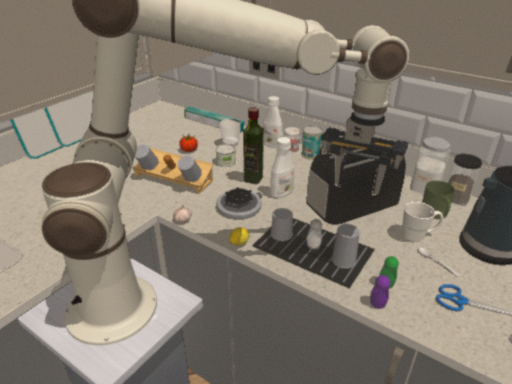

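Both beakers stand upright on the mat, the short one at (282,224) and the tall one at (346,246), with the shaker between them at (314,234). The star is up again and nothing else has moved.

```bash
python3 -c "
from cell import *
print(hand_in())"
```

```text
the job is handed in; nothing more can be done
None
```

The job is handed in: both beakers stand upside down on the mat clear of each other and the shaker, after the tall one held the star on its stop for about two seconds; `hand_in()` returned no verdict.

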